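# Seat a board carrier in its fixture and latch it

## Robot

A 7-joint arm with a two-finger parallel gripper is mounted at the origin on a cart in front of the work surface, level with it; the furniture and walls round the work are solid. World frame = base frame: x ahead of the robot, y to its left, z up, the work surface at z = 0. Lengths are in m, angles in rad, forces in N, time in s.
With the tool pointing down it reaches from about 0.4 to 0.875 m from the base axis. Payload 19.3 kg.
Tool frame: the origin (TCP) lies at the very end of the fingers, on their centre line; the grasp point (between the pads) lies 19 mm behind it; z points along the fingers, y is the line along which they close (so a half turn about z gives the same grasp; the last joint's range is limited). The gripper opens to 85 mm and grips with 20 to 120 N. Pads are 22 mm wide; open, the fingers measure 114 mm over their backs; the gripper's body (76 mm by 85 mm) begins 54 mm behind the grasp point. The pads swing forward as they close: fully open they stand 13 mm farther back than shut.
Start: joints at [1.188, 0.521, -0.036, 1.599, 0.021, 1.021, -0.113], TCP at [0.192, -0.595, 0.231] pointing down, gripper open.
Joint ranges: [-2.91, 2.91], [-0.3, 2.13], [-1.5, 1.42], [0.17, 2.43], [-1.26, 4.41], [0.16, 1.93], [-2.52, 2.52]. Speed limits (rad/s): [1.89, 1.89, 2.39, 2.39, 3.01, 3.01, 3.01].

## Interface

Orientations are given as [roll, pitch, yaw] about the fixed x, y, z axes, in that order (R = Rz(yaw) Ry(pitch) Rx(roll)).
In Python, from workcell import bot gives the robot as it stands. The module is installed in compiled form; this text tells all that it offers.
- The arm moves only by the tool apply_moves, never from a script. Its arguments are lists of equal length, an entry for each row: "claw": the finger opening in m, from 0 to 0.0854; "xyz": the shift along the tool's x, y, z in m, a list of three; "twist": the turn, a rotation vector about the tool's x, y, z in rad, a list of three. A call has 1 to 20 rows; each row shifts and turns the commanded pose from where the row before left it, along the tool's axes as they then stand; what a row does not reach is not made up. A row lasts 1/10 s, in which the tool goes at most 50 mm and 8.59 degrees, less where a joint would pass 70% of its speed; a pose out of reach is approached as far as the arm can. A call with a gripper value outside its range is refused whole. The fingers move at their own pace and stop on an object; "force" is the grip in N (left out, the last holds). Time passes only in rows, so rows that do not move let the fingers close. It gives the time, the measured TCP pose, the force, the opening and the grip force at its end, in the units of the state.
- bot.observe(): the state, without advancing time (a new reading comes with each control period).
- bot.grab_frame(name): name is "side" or "top"; returns a dict with "img" (384x512x3 uint8, red, green, blue), "vfov" (degrees; the focal length in pixels is half the picture's height over the tangent of half this angle, whatever the lens; pixels are square), "cx", "cy" (the principal point, pixels), "distortion" ([k1, k2, p1, p2, k3] as OpenCV has them; the pictures are not rectified), "view" (4x4, takes a point from world to camera coordinates). Camera axes: x right, y up, looking along -z (the intrinsics and any distortion apply to the point x, -y, -z); pixel columns grow to the right and rows downward; lengths in m; the calibration is good to about 2 mm. A picture is of the moment at which its call begins. There is no depth.
- bot.job_done(): hands the job in; it is judged then, once.
Trained networks look in the newest picture that a camera, given by its name, has taken for a name from the list of things; names that differ only in an ending like _2 or _b are one class to them, and where a whole thing is asked for, a point or a joint stands for the part that bears it (a point fixed in the world has none). Each returns a list of dicts, best first, with "score" (0 to 1); they miss things now and then, are a little off and sometimes report something else, mostly with a low value. They report only what shows in the picture. A call takes as long as a camera call. They do not tell look-alikes from the thing itself.
- bot.find_in(camera, query): "position" ([x, y, z] in m, in world coordinates, good to about 4 mm: the middle of the surface that is visible of it).
The state is a dict: "clock": time; "qpos": joint angles; "qd": joint speeds; "joint_efforts": joint torques, N m; "position": TCP position; "tool_rot": TCP orientation; "force": force on the tool from outside, world axes, zero at the start; "moment": the same for the moment, N m; "grip_width": finger opening in m; "finger_force": force on a finger pad.
Only numpy, scipy, OpenCV 4.12 (cv2) and the standard library are available. Lean on these libraries where they do the work, as an engineer would, in place of code of your own. Each camera call takes 0.05 s, during which the arm holds its last target. There are 200 camera calls.

## Task

Push the board carrier gently to the left along the rails of the fixture with the fingertips, without lifting it, until it drops into the locating notches and lies down flat on the rails. Then push the latch of the fixture round, all the way over the edge of the seated carrier, so that it is locked in. Leave the other things on the tray and the table as they are, and finish clear of everything.

Things in the scene. Friction and masses are not known exactly. Their poses are not given: they have to be found in the camera images.
- fixture: Fixed, on a black tray: two aluminium rails 300 mm long along its y, z up. Origin: centre, under its feet. Flat rail tops at z=40 mm, |x| 43 to 66; guide lips |x| 66 to 70, up to z=50. Between the rails (|x|<43) it is open but for two cross ties up to z=29 at y=-130 and 130. Latch pillar outside the -x rail at y=85, up to z=46.
- seat (a point): Where the carrier's origin lies when it has dropped in: fixture x=0, y=85, z=34 mm (y may differ by 3 mm). Notches 13 mm long, 8 deep in the rail tops take its four pins at once: two in the inner lanes (|x|=49) at fixture y=123, two in the outer lanes (|x|=60.5) at y=47. The carrier is to be pushed there along +y, to the left seen from the robot.
- carrier: Loose steel plate 130 (x) x 100 (y) x 8 mm with a green circuit board on top, 0.45 kg, between the lips on four pins 7 mm thick, 6 long. Axes as the fixture's. Origin: plate centre, at the pins' underside; plate z 6 to 14 mm, parts up to 27. Rides at fixture z=40, drops 6 mm to z=34, plate flat on rails. Starts 60 to 140 mm short of the seat. Slides at 1 to 3 N; once dropped the pins stop it hard.
- latch (a joint): Angle (rad) of the latch, a steel bar 13 mm wide reaching 43 mm from its pivot; -0.6 to 1.571. At 0 it points to the fixture's -y, beside the rail; grows counterclockwise from above; at 1.571 (stop) it points to +x, across the edge of the seated carrier, 3.5 mm above the plate. Starts at -0.5 to 0.1. Slight friction (1 to 2 N at the post), stays where left. A carrier not dropped in blocks it.
- latch_pivot (a point): Point on the latch's vertical axis, at fixture x=-82, y=85, z=50 mm.
- latch_post (a point): Top centre of the black upright post on the latch, to push it by: 10 mm diameter, 36 mm from the pivot axis. Post top at fixture z=81.5 mm; it stands 24 mm above the steel bar (bar top z=57.5). Moves with the latch.
- tweezers_a: Bystander: plain metal tweezers, 13x122x10, lying on the tray beside the fixture, on the robot's side (sizes in mm). Leave it.
- connector_0: Bystander: cream connector block, 9x22x11, on the tray beside the fixture, on the robot's side (sizes in mm). Leave it.
- marker_red: Bystander: white marker pen with red cap, 15x128x15, lying on the table in front of the tray (sizes in mm). Leave it.
- marker_bk: Bystander: black marker pen, 15x128x15, lying on the table in front of the tray (sizes in mm). Leave it.
- reel_solder: Bystander: small solder reel, 57 diameter, 32 high, standing on the table (sizes in mm). Leave it.
There are look-alikes about, which are no part of the job. Several things have the shape of the carrier; the one meant has the colours described above.

How it is judged:
On the way, in this order (a step that is already met when the one before it is completed fails the run):
1. the carrier has dropped into the notches and lies flat on the rails (z of carrier in the frame of fixture between 0.032 and 0.0358 m and y of carrier in the frame of fixture between 0.08 and 0.09 m and angle between the y axis of carrier and the y axis of fixture, either way round below 0.06 rad and angle between carrier's own z axis and vertical below 0.04 rad and value of joint latch below 1 rad), for 0.2 s.
2. the latch is turned over the seated carrier (z of carrier in the frame of fixture between 0.032 and 0.0358 m and y of carrier in the frame of fixture between 0.08 and 0.09 m and angle between the y axis of carrier and the y axis of fixture, either way round below 0.06 rad and angle between carrier's own z axis and vertical below 0.04 rad and value of joint latch above 1.4 rad), for 0.2 s.
At the end, for the whole second after the job is handed in: The carrier lies flat in the notches (origin 32 to 35.8 mm above the fixture's origin, 80 to 90 mm along its y, level) and at rest, and the latch is past 1.4 rad, over its edge (all of step 2 and linear speed of carrier below 0.02 m/s); the robot touches nothing.
It fails at once if the carrier is lifted off the rails or tipped up (z of carrier in the frame of fixture above 0.048 m or angle between carrier's own z axis and vertical above 0.2 rad).
It fails at once if the carrier is gripped or pushed hard (over 40 N) (contact force between the fingers and carrier above 40 N).
It fails at once if another thing is moved more than 20 mm (distance of any of tweezers_a, connector_0, marker_red, marker_bk, reel_solder from where it was at the start of the episode above 0.02 m).
It also fails if it takes over 45 s, if anything falls off the work surface, if the arm or the gripper's body presses on something with over 40 N, if the wrist force passes 120 N, or if a joint passes its speed limit or range.

## Working session

There is one attempt and no reset: what is moved stays moved. The work goes in short steps, Python scripts to look and compute and a tool call to move; the robot and the scene stay as the last step left them, time stands still between calls to the robot, and variables do not carry over. Pictures are saved under pics/ and viewed, at most 11 in all, crops included, and the job is handed in when it is done.

Besides the shell and the picture viewer there is one more tool, called after "Request:" as name(argument=value, ...), one argument or row to a line, values as JSON. apply_moves: Moves the arm, as the interface text tells. Its arguments: {"type":"object","properties":{"claw":{"type":"array"},"xyz":{"type":"array"},"twist":{"type":"array"},"force":{"type":"number"}},"required":["claw","xyz","twist"]}

```bash
mkdir -p pics; cat > h.py <<'E'
import numpy as np, cv2
from workcell import bot
def cam(n):
    f=bot.grab_frame(n); h=f["img"].shape[0]
    fl=h/2/np.tan(np.radians(f["vfov"])/2)
    K=np.array([[fl,0,f["cx"]],[0,fl,f["cy"]],[0,0,1.]])
    V=np.diag([1,-1,-1,1.])@np.array(f["view"])
    return f["img"],K,np.array(f["distortion"],float),V
def proj(P,K,D,V):
    return cv2.projectPoints(np.array(P,float).reshape(-1,3),cv2.Rodrigues(V[:3,:3])[0],V[:3,3],K,D)[0].reshape(-1,2)
def unproj(uv,z,K,D,V):
    p=cv2.undistortPoints(np.array(uv,float).reshape(-1,1,2),K,D).reshape(-1,2)
    d=np.c_[p,np.ones(len(p))]@V[:3,:3]; c=-V[:3,:3].T@V[:3,3]
    return c+d*((np.broadcast_to(z,len(p))-c[2])/d[:,2])[:,None]
E
python3 - <<'E'
from h import *
for n in("top","side"):
    I,K,D,V=cam(n); cv2.imwrite(f"pics/{n}0.png",cv2.resize(I[:,:,::-1],None,fx=1.5,fy=1.5))
    print(n,K[0,0],D,(-V[:3,:3].T@V[:3,3]).round(3))
    for q in("fixture","carrier","latch","latch_post","latch_pivot","tweezers_a","connector_0"):
        try:
            for d in bot.find_in(n,q)[:4]: print(q,round(d["score"],2),np.round(d["position"],3),proj(d["position"],K,D,V).round())
        except Exception as e: print(q,e)
print(bot.observe())
E
```

```text
top 361.5477554494598 [-0.02970738  0.          0.          0.          0.        ] [ 0.4   -0.045  0.937]
fixture 0.61 [ 0.58  -0.184  0.042] [[322. 149.]]
carrier 0.69 [ 0.59  -0.279  0.061] [[362. 145.]]
carrier 0.63 [0.535 0.098 0.016] [[210. 166.]]
latch 0.59 [ 0.507 -0.156  0.061] [[311. 177.]]
latch 0.5 [0.378 0.188 0.034] [[171. 226.]]
latch_post 0.59 [ 0.506 -0.157  0.057] [[311. 178.]]
latch_pivot 0.73 [ 0.58  -0.183  0.043] [[321. 149.]]
side 413.0847136528402 [-0.12884048  0.          0.          0.          0.        ] [0.093 0.772 0.82 ]
fixture 0.91 [ 0.565 -0.144  0.044] [[253. 172.]]
fixture 0.21 [ 0.469 -0.262  0.003] [[295. 170.]]
carrier 0.9 [ 0.589 -0.268  0.062] [[263. 146.]]
carrier 0.63 [0.53  0.105 0.016] [[225. 234.]]
carrier 0.26 [ 0.508 -0.162  0.059] [[272. 169.]]
latch 0.63 [ 0.505 -0.162  0.06 ] [[273. 170.]]
latch_post 0.55 [ 0.506 -0.162  0.056] [[273. 171.]]
latch_pivot 0.73 [ 0.569 -0.149  0.045] [[253. 171.]]
tweezers_a 0.5 [ 0.471 -0.264  0.001] [[295. 170.]]
{'clock': 0.8, 'qpos': array([ 1.18782155,  0.52134871, -0.03629661,  1.59949296,  0.02121629,
        1.02105599, -0.11282365]), 'qd': array([ 4.46381962e-04, -7.15254178e-04,  6.92459610e-05,  6.25417472e-04,
        5.37901372e-04, -6.07566767e-04, -1.12482786e-03]), 'joint_efforts': array([-1.79912095e-03, -9.26795554e+01,  1.97795793e+00, -3.70238221e+01,
        1.81875774e-02,  1.85127647e-03,  1.83541817e-05]), 'position': array([ 0.19228972, -0.59470031,  0.23132533]), 'tool_rot': array([3.14151174e+00, 7.18984249e-06, 3.12713654e-01]), 'force': array([ 0.13552569, -0.14062046, -0.18694593]), 'moment': array([-0.00453169, -0.00496759,  0.03889453]), 'finger_force': 0.0, 'grip_width': 0.08537907336218406}
```

View pics/top0.png

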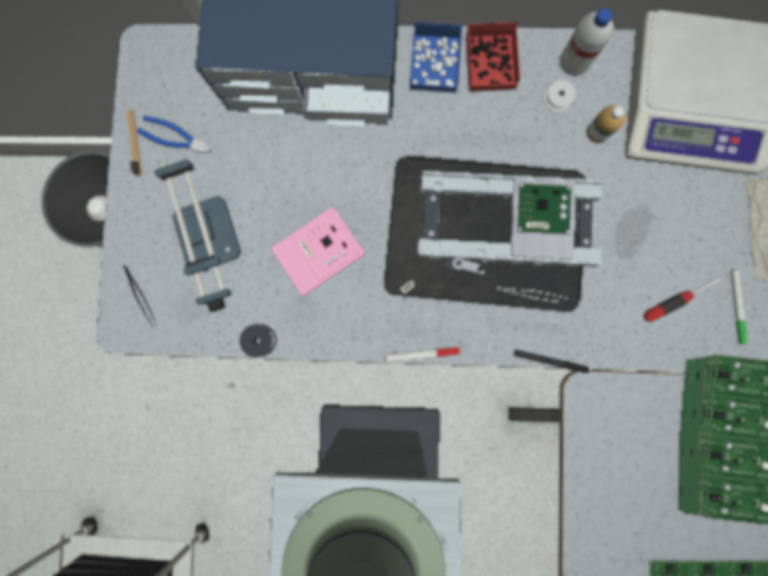

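View pics/side0.png

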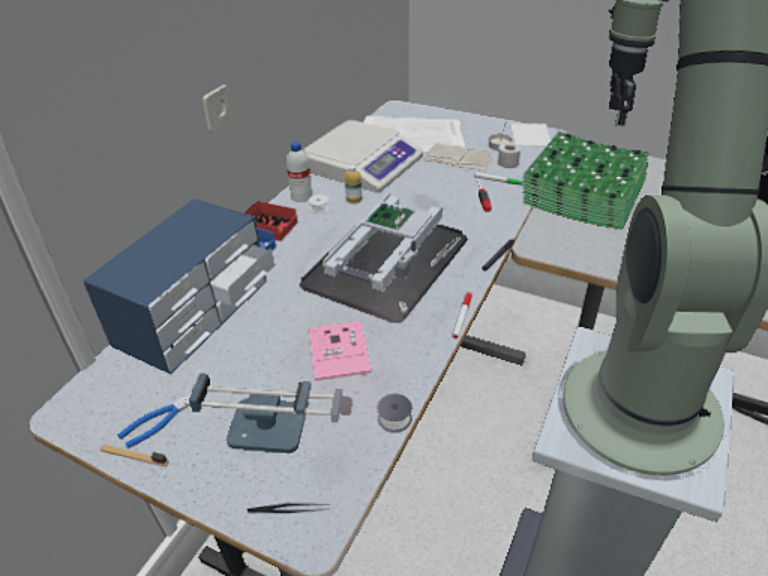

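The top view shows the fixture rails spanning (420–600, 172–262) in the 1.5x picture. Three things could be taken for the carrier:
- The steel plate with the green board, on the rails at (543,218).
- The pink board, loose on the table at (318,250).
- The green board stack at (735,440).

By the description it is the one on the rails. I'll check that in one close crop and fit the fixture frame.

```bash
python3 - <<'E'
from h import *
I,K,D,V=cam("top"); c=I[100:215,250:415,::-1]; cv2.imwrite("pics/topc.png",cv2.resize(c,None,fx=4.8,fy=4.8,interpolation=cv2.INTER_CUBIC))
I,K,D,V=cam("side"); c=I[125:220,195:320,::-1]; cv2.imwrite("pics/sidec.png",cv2.resize(c,None,fx=6,fy=6,interpolation=cv2.INTER_CUBIC))
E
```

```text
(no output)
```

View pics/topc.png

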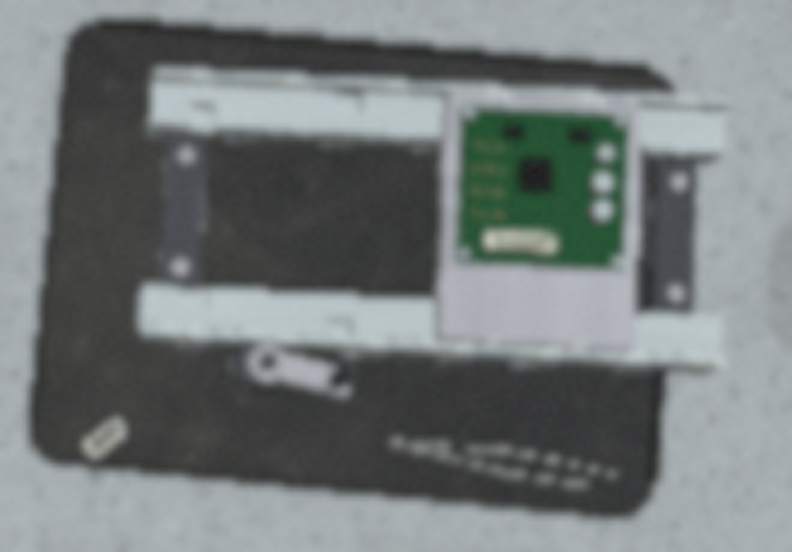

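View pics/sidec.png

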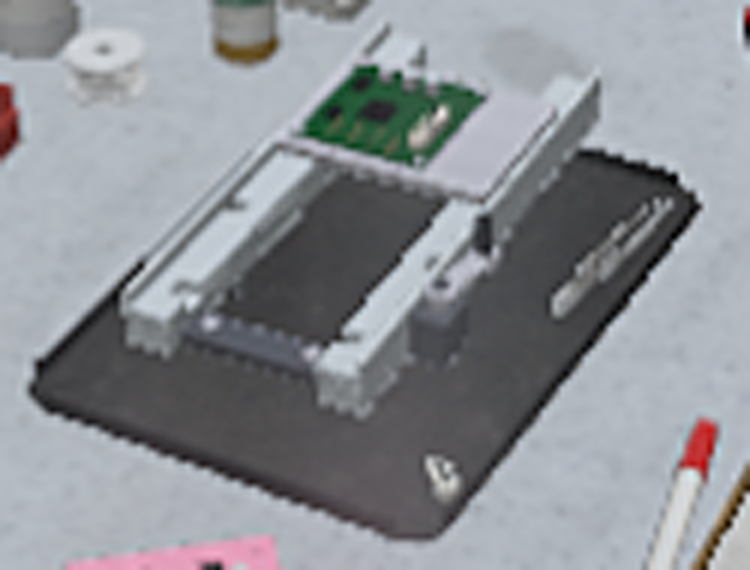

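```bash
cat > fit.py <<'E'
from h import *
from scipy.optimize import least_squares
I,K,D,V=cam("top"); Is,Ks,Ds,Vs=cam("side")
T=[(70,150,50,152,68),(43,150,40,147,130),(70,-150,50,725,103),(43,-150,40,725,155),(-43,150,40,140,285),(-70,150,50,137,333),(-43,-150,40,725,315),(-70,-150,50,725,368),(-82,85,57.5,268,363)]
S=[(-43,150,40,318,375),(-70,-150,50,598,68),(70,150,50,122,295)]
T=np.array(T,float);S=np.array(S,float)
def W(p,P):
    c,s=np.cos(p[3]),np.sin(p[3]); P=np.atleast_2d(P)/1000
    return np.c_[p[0]+c*P[:,0]-s*P[:,1],p[1]+s*P[:,0]+c*P[:,1],p[2]+P[:,2]]
ut=T[:,3:]/4.8+[250,100]; us=S[:,3:]/6+[195,125]
r=lambda p:np.r_[(proj(W(p,T[:,:3]),K,D,V)-ut).ravel(),(proj(W(p,S[:,:3]),Ks,Ds,Vs)-us).ravel(),(p[2]-.004)/.003]
f=least_squares(r,[.57,-.18,.004,0],loss="soft_l1"); p=f.x
if __name__=="__main__":
    print(p,r(p).reshape(-1)[:-1].reshape(-1,2).round(1).tolist())
    inv=lambda w:np.c_[(w-p[:3])[:,:2]@np.array([[np.cos(p[3]),-np.sin(p[3])],[np.sin(p[3]),np.cos(p[3])]]),w[:,2]-p[2]]*1000
    q=np.array([(437,338),(635,345),(443,93),(640,100)])/4.8+[250,100]
    print("plate corners",inv(unproj(q,p[2]+.054,K,D,V)).round(1).tolist())
    q=np.array([(268,363),(335,378),(343,380)])/4.8+[250,100]
    print("latch top",inv(unproj(q,p[2]+np.array([.0575,.0575,.0815]),K,D,V)).round(1).tolist())
    q=np.array([(440,285),(485,215)])/6+[195,125]
    print("latch side",inv(unproj(q,p[2]+np.array([.0575,.0815]),Ks,Ds,Vs)).round(1).tolist())
    for n,P in(("seat",(0,85,34)),("pivot",(-82,85,50)),("car-edge",(0,-93,50))): print(n,W(p,P).round(4))
E
python3 fit.py
```

```text
[ 0.58982573 -0.22942234  0.00155301 -0.02745996] [[-0.1, 0.4], [0.2, -0.9], [1.1, -1.0], [-0.5, -0.2], [-0.0, 0.4], [0.2, 0.5], [-1.1, 0.4], [0.2, -0.3], [-0.5, 0.1], [-0.2, -1.4], [0.7, 0.6], [0.1, -0.5]]
plate corners [[-63.8, -1.9, 54.0], [-62.0, -102.3, 54.0], [64.0, -0.8, 54.0], [65.5, -102.1, 54.0]]
latch top [[-81.6, 83.7, 57.5], [-87.5, 49.6, 57.5], [-91.2, 49.1, 81.5]]
latch side [[-79.4, 83.5, 57.5], [-88.1, 48.7, 81.5]]
seat [[ 0.5922 -0.1445  0.0356]]
pivot [[ 0.5102 -0.1422  0.0516]]
car-edge [[ 0.5873 -0.3224  0.0516]]
```

Carrier choice confirmed: the steel plate with the green board sits at about fixture y=-52. The seat is +137 mm away and the latch is at about -0.2 rad. I'm moving to behind its trailing edge.

Request:
apply_moves(
  claw=[0.03, 0.03, 0.03, 0.03, 0.03, 0.03, 0.03, 0.03, 0.03, 0.03, 0.03, 0.03],
  xyz=[
    [0.037, -0.009, 0],
    [0.037, -0.009, 0],
    [0.037, -0.009, 0],
    [0.037, -0.009, 0],
    [0.037, -0.009, 0],
    [0.037, -0.009, 0],
    [0.037, -0.009, 0],
    [0.037, -0.009, 0],
    [0.037, -0.009, 0],
    [0.037, -0.009, 0],
    [0.037, -0.009, 0],
    [0.037, -0.009, 0],
  ],
  twist=[
    [0, 0, -0.103],
    [0, 0, 0],
    [0, 0, 0],
    [0, 0, 0],
    [0, 0, 0],
    [0, 0, 0],
    [0, 0, 0],
    [0, 0, 0],
    [0, 0, 0],
    [0, 0, 0],
    [0, 0, 0],
    [0, 0, 0],
  ],
)

```text
clock: 2.2
position: [0.5582, -0.3187, 0.2314]
tool_rot: [3.141, -0.0, 0.416]
force: [0.0, -1.7, -0.6]
grip_width: 0.0296
finger_force: 0.0
```

Request:
apply_moves(
  claw=[0.03, 0.03, 0.03, 0.03, 0.03, 0.03, 0.03, 0.03, 0.03, 0.03, 0.03],
  xyz=[
    [0, 0, 0],
    [0, 0, 0],
    [0, 0, 0],
    [0, 0, 0],
    [0, 0, 0],
    [0, 0, 0],
    [0, 0, 0],
    [0, 0, 0],
    [0, 0, 0],
    [0, 0, 0],
    [0, 0, 0],
  ],
  twist=[
    [0, 0, -0.125],
    [0, 0, -0.125],
    [0, 0, -0.125],
    [0, 0, -0.125],
    [0, 0, -0.125],
    [0, 0, -0.125],
    [0, 0, -0.125],
    [0, 0, -0.125],
    [0, 0, -0.125],
    [0, 0, 0],
    [0, 0, 0],
  ],
)

```text
clock: 3.3
position: [0.557, -0.3199, 0.2313]
tool_rot: [-3.142, -0.0, 1.537]
force: [0.3, -0.3, -0.2]
grip_width: 0.0298
finger_force: 0.0
```

Request:
apply_moves(
  claw=[0.03, 0.03, 0.03, 0.03, 0.03, 0.03, 0.03, 0.03, 0.03],
  xyz=[
    [-0.018, 0.015, 0.02],
    [-0.0185, 0.0156, 0.02],
    [0, 0, 0.03],
    [0, 0, 0.03],
    [0, 0, 0.03],
    [0, 0, 0.021],
    [0, 0, 0],
    [0, 0, 0],
    [0, 0, 0],
  ],
  twist=[
    [0, 0, -0.006],
    [0, 0, 0],
    [0, 0, 0],
    [0, 0, 0],
    [0, 0, 0],
    [0, 0, 0],
    [0, 0, 0],
    [0, 0, 0],
    [0, 0, 0],
  ],
)

```text
clock: 4.2
position: [0.5874, -0.3574, 0.0819]
tool_rot: [3.14, 0.001, 1.546]
force: [-0.1, 0.5, 0.6]
grip_width: 0.0299
finger_force: 0.0
```

```bash
python3 - <<'E'
from h import *
I,K,D,V=cam("side"); c=I[100:220,195:345,::-1]; cv2.imwrite("pics/s1.png",cv2.resize(c,None,fx=5,fy=5,interpolation=cv2.INTER_CUBIC))
print(bot.observe()["position"], proj(bot.observe()["position"],K,D,V))
E
```

```text
[ 0.58737353 -0.35747084  0.08189948] [[274.2007703  127.78533002]]
```

View pics/s1.png

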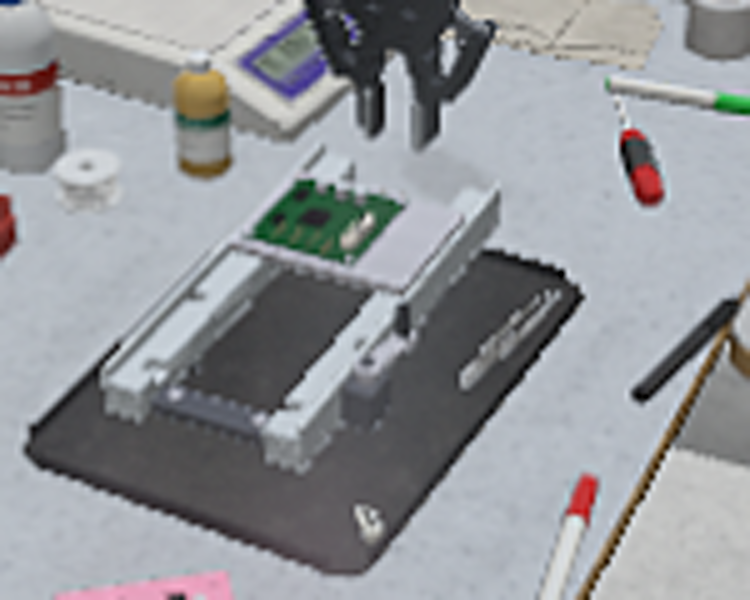

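The picture shows both fingertips at about (395,140), above and behind the carrier and clear of it. Now I'll descend and make gentle contact.

Request:
apply_moves(
  claw=[0.03, 0.03, 0.03, 0.03, 0.03, 0.03, 0.03, 0.03, 0.03, 0.03, 0.03, 0.03, 0.03, 0.03, 0.03],
  xyz=[
    [0, 0, 0.015],
    [0, 0, 0.015],
    [0, 0, 0.009],
    [0, 0, 0.005],
    [0, 0, 0],
    [0, 0, 0],
    [0.002, 0, 0],
    [0.002, 0, 0],
    [0.002, 0, 0],
    [0.002, 0, 0],
    [0.002, 0, 0],
    [0.002, 0, 0],
    [0.002, 0, 0],
    [0.002, 0, 0],
    [0.002, 0, 0],
  ],
  twist=[
    [0, 0, 0],
    [0, 0, 0],
    [0, 0, 0],
    [0, 0, 0],
    [0, 0, 0],
    [0, 0, 0],
    [0, 0, 0],
    [0, 0, 0],
    [0, 0, 0],
    [0, 0, 0],
    [0, 0, 0],
    [0, 0, 0],
    [0, 0, 0],
    [0, 0, 0],
    [0, 0, 0],
  ],
)

```text
clock: 5.75
position: [0.5871, -0.3394, 0.0363]
tool_rot: [3.141, 0.0, 1.546]
force: [1.1, -2.7, -0.4]
grip_width: 0.03
finger_force: 1.3
```

Request:
apply_moves(
  claw=[0.03, 0.03, 0.03, 0.03, 0.03, 0.03, 0.03, 0.03, 0.03, 0.03, 0.03, 0.03],
  xyz=[
    [0.002, 0, 0],
    [0.002, 0, 0],
    [0.003, 0, 0],
    [0.004, 0, 0],
    [0.005, 0, 0],
    [0.005, 0, 0],
    [0.005, 0, 0],
    [0.005, 0, 0],
    [0.005, 0, 0],
    [0.005, 0, 0],
    [0.005, 0, 0],
    [0.005, 0, 0],
  ],
  twist=[
    [0, 0, 0],
    [0, 0, 0],
    [0, 0, 0],
    [0, 0, 0],
    [0, 0, 0],
    [0, 0, 0],
    [0, 0, 0],
    [0, 0, 0],
    [0, 0, 0],
    [0, 0, 0],
    [0, 0, 0],
    [0, 0, 0],
  ],
)

```text
clock: 6.95
position: [0.5883, -0.2877, 0.0363]
tool_rot: [-3.142, 0.0, 1.547]
force: [-0.7, -1.7, -0.2]
grip_width: 0.0298
finger_force: 1.5
```

Request:
apply_moves(
  claw=[0.03, 0.03, 0.03, 0.03, 0.03, 0.03, 0.03, 0.03, 0.03, 0.03, 0.03, 0.03, 0.03],
  xyz=[
    [0.005, 0, 0],
    [0.005, 0, 0],
    [0.005, 0, 0],
    [0.005, 0, 0],
    [0.005, 0, 0],
    [0.005, 0, 0],
    [0.005, 0, 0],
    [0.005, 0, 0],
    [0.005, 0, 0],
    [0.005, 0, 0],
    [0.005, 0, 0],
    [0.005, 0, 0],
    [0.003, 0, 0],
  ],
  twist=[
    [0, 0, 0],
    [0, 0, 0],
    [0, 0, 0],
    [0, 0, 0],
    [0, 0, 0],
    [0, 0, 0],
    [0, 0, 0],
    [0, 0, 0],
    [0, 0, 0],
    [0, 0, 0],
    [0, 0, 0],
    [0, 0, 0],
    [0, 0, 0],
  ],
)

```text
clock: 8.25
position: [0.5899, -0.2245, 0.0363]
tool_rot: [-3.142, -0.0, 1.547]
force: [-0.3, -4.0, -0.2]
grip_width: 0.0302
finger_force: 1.4
```

```bash
python3 - <<'E'
from h import *
I,K,D,V=cam("side"); c=I[100:220,195:345,::-1]; cv2.imwrite("pics/s2.png",cv2.resize(c,None,fx=5,fy=5,interpolation=cv2.INTER_CUBIC))
o=bot.observe();print(o["position"],o["force"])
E
```

```text
[ 0.58996428 -0.22402614  0.03627497] [-0.54074798 -0.83537086 -1.14901287]
```

View pics/s2.png

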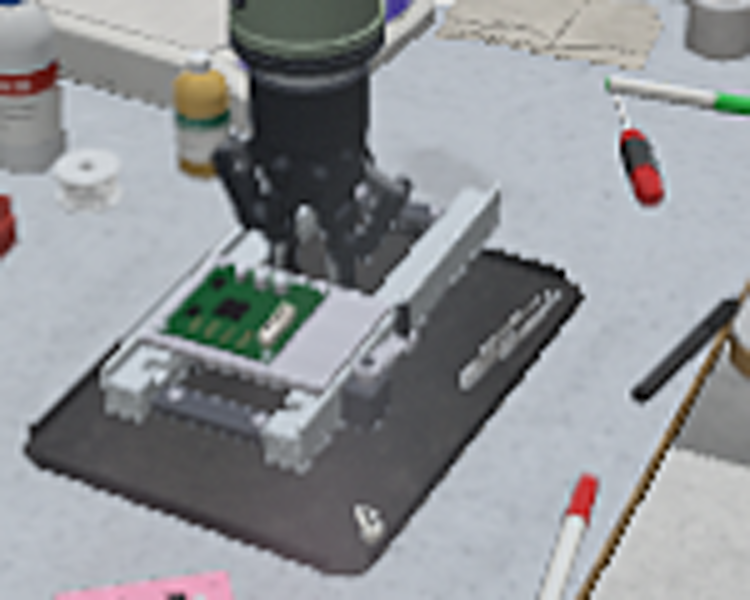

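The picture shows the carrier riding squarely between the lips, with its leading edge from (150,330) to (325,390), close to the notches. I'll continue slowly.

Request:
apply_moves(
  claw=[0.03, 0.03, 0.03, 0.03, 0.03, 0.03, 0.03, 0.03],
  xyz=[
    [0.0015, 0, 0],
    [0.0015, 0, 0],
    [0.0015, 0, 0],
    [0.0015, 0, 0],
    [0.0015, 0, 0],
    [0.0015, 0, 0],
    [0.0015, 0, 0],
    [0.0015, 0, 0],
  ],
  twist=[
    [0, 0, 0],
    [0, 0, 0],
    [0, 0, 0],
    [0, 0, 0],
    [0, 0, 0],
    [0, 0, 0],
    [0, 0, 0],
    [0, 0, 0],
  ],
)

```text
clock: 9.1
position: [0.5901, -0.213, 0.0363]
tool_rot: [3.142, 0.0, 1.547]
force: [0.7, -3.8, 0.6]
grip_width: 0.03
finger_force: 1.6
```

Request:
apply_moves(
  claw=[0.03, 0.03, 0.03, 0.03],
  xyz=[
    [0.001, 0, 0],
    [0.001, 0, 0],
    [0.001, 0, 0],
    [0.001, 0, 0],
  ],
  twist=[
    [0, 0, 0],
    [0, 0, 0],
    [0, 0, 0],
    [0, 0, 0],
  ],
)

```text
clock: 9.5
position: [0.5903, -0.209, 0.0363]
tool_rot: [3.142, -0.0, 1.547]
force: [0.4, -3.2, -1.1]
grip_width: 0.0301
finger_force: 1.4
```

Request:
apply_moves(
  claw=[0.03, 0.03, 0.03],
  xyz=[
    [0.001, 0, 0],
    [0.001, 0, 0],
    [0.001, 0, 0],
  ],
  twist=[
    [0, 0, 0],
    [0, 0, 0],
    [0, 0, 0],
  ],
)

```text
clock: 9.8
position: [0.5903, -0.2061, 0.0363]
tool_rot: [3.142, 0.0, 1.547]
force: [1.1, -3.7, -0.8]
grip_width: 0.0302
finger_force: 1.4
```

Request:
apply_moves(
  claw=[0.03, 0.03],
  xyz=[
    [0.001, 0, 0],
    [0.001, 0, 0],
  ],
  twist=[
    [0, 0, 0],
    [0, 0, 0],
  ],
)

```text
clock: 10.0
position: [0.5903, -0.2041, 0.0363]
tool_rot: [3.142, -0.0, 1.547]
force: [1.3, -3.4, -2.1]
grip_width: 0.0298
finger_force: 1.4
```

Request:
apply_moves(
  claw=[0.03, 0.03],
  xyz=[
    [0.001, 0, 0],
    [0.001, 0, 0],
  ],
  twist=[
    [0, 0, 0],
    [0, 0, 0],
  ],
)

```text
clock: 10.2
position: [0.5904, -0.2021, 0.0363]
tool_rot: [-3.142, 0.0, 1.547]
force: [0.1, -5.1, -1.2]
grip_width: 0.03
finger_force: 2.9
```

Request:
apply_moves(
  claw=[0.03, 0.03],
  xyz=[
    [0.001, 0, 0],
    [0.001, 0, 0],
  ],
  twist=[
    [0, 0, 0],
    [0, 0, 0],
  ],
)

```text
clock: 10.4
position: [0.5902, -0.2017, 0.0363]
tool_rot: [-3.141, 0.002, 1.546]
force: [0.7, -13.9, -3.2]
grip_width: 0.0297
finger_force: 7.0
```

The force rose to 14 N and motion stopped, so the pins have probably dropped in. I'll back off, rise, and check.

Request:
apply_moves(
  claw=[0.03, 0.03, 0.03, 0.03, 0.03, 0.03, 0.03, 0.03, 0.03],
  xyz=[
    [-0.004, 0, 0],
    [-0.01, 0, 0],
    [-0.012, 0, 0],
    [0, 0, -0.02],
    [0, 0, -0.03],
    [0, 0, -0.03],
    [0, 0, -0.03],
    [0, 0, -0.004],
    [0, 0, 0],
  ],
  twist=[
    [0, 0, 0],
    [0, 0, 0],
    [0, 0, 0],
    [0, 0, 0],
    [0, 0, 0],
    [0, 0, 0],
    [0, 0, 0],
    [0, 0, 0],
    [0, 0, 0],
  ],
)

```text
clock: 11.3
position: [0.59, -0.227, 0.1511]
tool_rot: [3.14, 0.001, 1.546]
force: [0.3, -0.2, -0.5]
grip_width: 0.0299
finger_force: 0.0
```

```bash
python3 - <<'E'
from h import *
I,K,D,V=cam("side"); c=I[135:215,195:305,::-1]; cv2.imwrite("pics/s3.png",cv2.resize(c,None,fx=7,fy=7,interpolation=cv2.INTER_CUBIC))
for q in("carrier","latch","latch_post"):
  for d in bot.find_in("side",q)[:2]: print(q,round(d["score"],2),np.round(d["position"],3))
o=bot.observe();print(o["clock"],o["position"])
E
```

```text
carrier 0.78 [ 0.592 -0.133  0.054]
carrier 0.65 [0.531 0.105 0.019]
latch 0.64 [ 0.361 -0.08   0.014]
latch 0.41 [ 0.508 -0.16   0.059]
latch_post 0.56 [ 0.503 -0.162  0.057]
11.5 [ 0.58925476 -0.22617421  0.14910165]
```

View pics/s3.png

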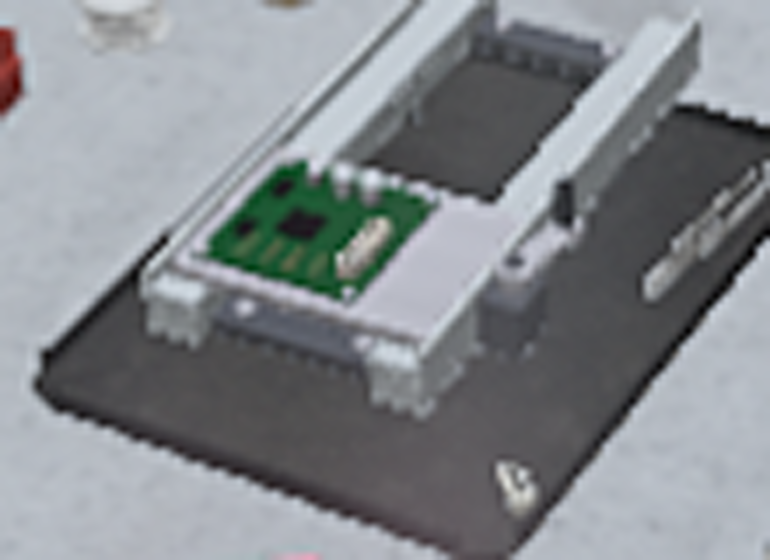

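The picture shows the carrier flat between the lips: plate front edge at (190,265)–(420,355), even with the rails, and its z about 8 mm lower than before. The latch post is at (565,200), still at about -0.2 rad. Next I'll place the closed fingers outside the post.

Request:
apply_moves(
  claw=[0, 0, 0, 0, 0, 0, 0, 0, 0, 0],
  xyz=[
    [0.0137, -0.0305, 0],
    [0.0137, -0.0305, 0],
    [0.0137, -0.0305, 0],
    [0.0137, -0.0305, 0],
    [0, 0, 0],
    [0, 0, 0.03],
    [0, 0, 0.03],
    [0, 0, 0.024],
    [0, 0, 0],
    [0, 0, 0],
  ],
  twist=[
    [0, 0, 0],
    [0, 0, 0],
    [0, 0, 0],
    [0, 0, 0],
    [0, 0, 0],
    [0, 0, 0],
    [0, 0, 0],
    [0, 0, 0],
    [0, 0, 0],
    [0, 0, 0],
  ],
)

```text
clock: 12.5
position: [0.4692, -0.1682, 0.0663]
tool_rot: [-3.141, -0.001, 1.547]
force: [0.4, 0.4, -0.1]
grip_width: -0.0
finger_force: 0.0
```

```bash
python3 - <<'E'
from h import *
I,K,D,V=cam("side"); c=I[125:215,215:335,::-1]; cv2.imwrite("pics/s4.png",cv2.resize(c,None,fx=6,fy=6,interpolation=cv2.INTER_CUBIC))
o=bot.observe();print(o["clock"],o["position"],(proj(o["position"],K,D,V)-[215,125])*6)
E
```

```text
12.55 [ 0.46964706 -0.16844351  0.06695328] [[417.26391383 266.68716125]]
```

View pics/s4.png

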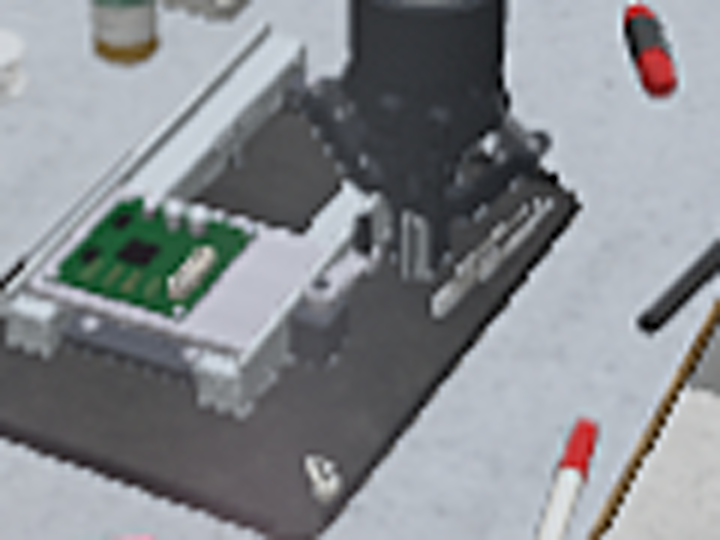

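The picture shows the closed fingertips at (415,270), just outside the post at (365,230). I'll push in +x (tool +y).

Request:
apply_moves(
  claw=[0, 0, 0, 0, 0, 0, 0, 0, 0, 0, 0],
  xyz=[
    [0, 0.003, 0],
    [0, 0.003, 0],
    [0, 0.003, 0],
    [0, 0.004, 0],
    [0, 0.004, 0],
    [0, 0.004, 0],
    [0, 0.004, 0],
    [0, 0.004, 0],
    [0, 0.004, 0],
    [0, 0.004, 0],
    [0, 0.003, 0],
  ],
  twist=[
    [0, 0, 0],
    [0, 0, 0],
    [0, 0, 0],
    [0, 0, 0],
    [0, 0, 0],
    [0, 0, 0],
    [0, 0, 0],
    [0, 0, 0],
    [0, 0, 0],
    [0, 0, 0],
    [0, 0, 0],
  ],
)

```text
clock: 13.65
position: [0.5095, -0.1691, 0.0662]
tool_rot: [-3.141, -0.0, 1.547]
force: [-2.8, 1.2, -0.0]
grip_width: 0.0001
finger_force: 1.0
```

```bash
python3 - <<'E'
from h import *
I,K,D,V=cam("side"); c=I[125:215,215:335,::-1]; cv2.imwrite("pics/s5.png",cv2.resize(c,None,fx=6,fy=6,interpolation=cv2.INTER_CUBIC))
o=bot.observe();print(o["clock"],o["position"],o["force"])
E
```

```text
13.7 [ 0.50985152 -0.16908184  0.06624543] [-1.50588242  0.93116014  0.61177327]
```

View pics/s5.png

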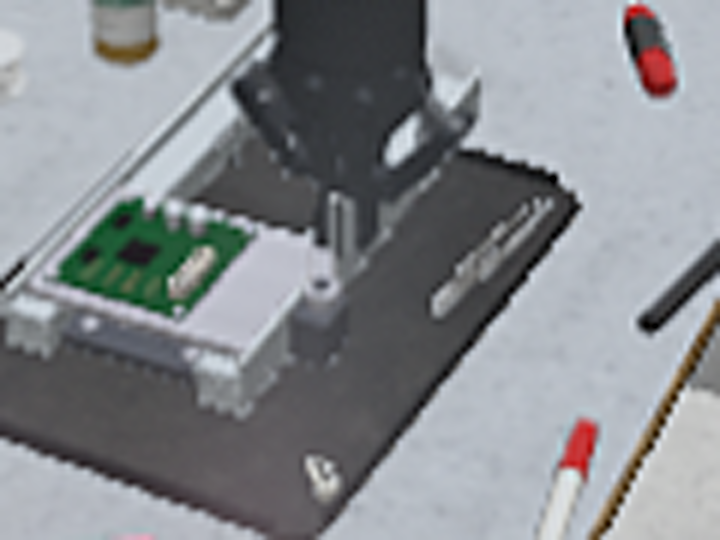

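The picture shows the fingers pressing against the post at about (330,240); the latch has turned with them to about 0.5 rad. I'll push further, then step behind the post on its -y side.

Request:
apply_moves(
  claw=[0, 0, 0, 0, 0, 0, 0, 0, 0, 0, 0, 0],
  xyz=[
    [0.001, 0.003, 0],
    [0.001, 0.003, 0],
    [0.001, 0.003, 0],
    [0.001, 0.003, 0],
    [0, -0.01, 0],
    [0, 0, 0],
    [-0.015, 0, 0],
    [-0.017, 0, 0],
    [0, 0, 0],
    [0, 0.015, 0],
    [0, 0.017, 0],
    [0, 0, 0],
  ],
  twist=[
    [0, 0, 0],
    [0, 0, 0],
    [0, 0, 0],
    [0, 0, 0],
    [0, 0, 0],
    [0, 0, 0],
    [0, 0, 0],
    [0, 0, 0],
    [0, 0, 0],
    [0, 0, 0],
    [0, 0, 0],
    [0, 0, 0],
  ],
)

```text
clock: 14.9
position: [0.5444, -0.1985, 0.0665]
tool_rot: [3.14, -0.0, 1.547]
force: [-0.4, 0.8, 0.1]
grip_width: 0.0
finger_force: 0.0
```

```bash
python3 - <<'E'
from h import *
I,K,D,V=cam("side"); c=I[125:215,215:335,::-1]; cv2.imwrite("pics/s6.png",cv2.resize(c,None,fx=6,fy=6,interpolation=cv2.INTER_CUBIC))
o=bot.observe();print(o["clock"],o["position"],o["force"])
E
```

```text
14.95 [ 0.54304548 -0.19847867  0.0662214 ] [0.16673872 0.50202292 0.73512475]
```

View pics/s6.png

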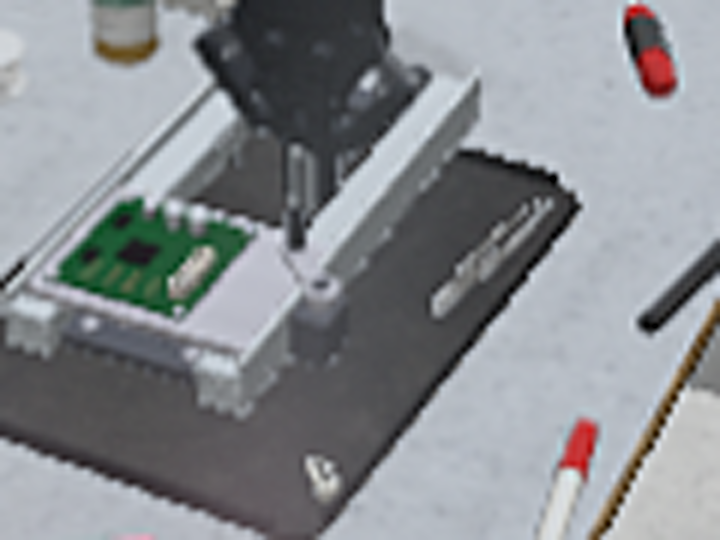

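The picture shows the post at about (293,235) with the latch at about 0.9 rad and the fingers behind it at (310,200). Now I'll push in +y.

Request:
apply_moves(
  claw=[0, 0, 0, 0, 0, 0, 0, 0, 0, 0],
  xyz=[
    [0.003, 0, 0],
    [0.003, 0, 0],
    [0.003, 0, 0],
    [0.003, 0, 0],
    [0.004, 0, 0],
    [0.004, 0, 0],
    [0.004, 0, 0],
    [0.004, 0, 0],
    [0.003, 0, 0],
    [0.002, 0, 0],
  ],
  twist=[
    [0, 0, 0],
    [0, 0, 0],
    [0, 0, 0],
    [0, 0, 0],
    [0, 0, 0],
    [0, 0, 0],
    [0, 0, 0],
    [0, 0, 0],
    [0, 0, 0],
    [0, 0, 0],
  ],
)

```text
clock: 15.95
position: [0.5433, -0.1648, 0.0663]
tool_rot: [3.142, -0.0, 1.547]
force: [1.7, -2.4, 0.7]
grip_width: 0.0001
finger_force: 0.8
```

Request:
apply_moves(
  claw=[0, 0, 0],
  xyz=[
    [0.0015, 0, 0],
    [0.0015, 0, 0],
    [0.001, 0, 0],
  ],
  twist=[
    [0, 0, 0],
    [0, 0, 0],
    [0, 0, 0],
  ],
)

```text
clock: 16.25
position: [0.5433, -0.1611, 0.0662]
tool_rot: [-3.141, -0.0, 1.547]
force: [0.8, -1.7, 0.1]
grip_width: -0.0
finger_force: 0.7
```

Request:
apply_moves(
  claw=[0, 0, 0],
  xyz=[
    [0.001, 0, 0],
    [0.001, 0, 0],
    [0.001, 0, 0],
  ],
  twist=[
    [0, 0, 0],
    [0, 0, 0],
    [0, 0, 0],
  ],
)

```text
clock: 16.55
position: [0.5434, -0.1583, 0.0663]
tool_rot: [-3.142, 0.0, 1.547]
force: [1.8, -6.4, -0.3]
grip_width: 0.0001
finger_force: 3.0
```

Request:
apply_moves(
  claw=[0, 0],
  xyz=[
    [0.001, 0, 0],
    [0.001, 0, 0],
  ],
  twist=[
    [0, 0, 0],
    [0, 0, 0],
  ],
)

```text
clock: 16.75
position: [0.5434, -0.1578, 0.0664]
tool_rot: [3.141, 0.002, 1.546]
force: [1.6, -13.4, 0.6]
grip_width: -0.0001
finger_force: 6.8
```

The latch is at its hard stop. I'll retreat -y, then up, and look.

Request:
apply_moves(
  claw=[0, 0, 0, 0, 0, 0, 0, 0, 0, 0, 0, 0],
  xyz=[
    [-0.005, 0, 0],
    [-0.012, 0, 0],
    [-0.015, 0, 0],
    [0, 0, -0.02],
    [0, 0, -0.035],
    [0, 0, -0.04],
    [0, 0, -0.04],
    [-0.03, 0, -0.02],
    [-0.04, 0, 0],
    [-0.03, 0, 0],
    [0, 0, 0],
    [0, 0, 0],
  ],
  twist=[
    [0, 0, 0],
    [0, 0, 0],
    [0, 0, 0],
    [0, 0, 0],
    [0, 0, 0],
    [0, 0, 0],
    [0, 0, 0],
    [0, 0, 0],
    [0, 0, 0],
    [0, 0, 0],
    [0, 0, 0],
    [0, 0, 0],
  ],
)

```text
clock: 17.95
position: [0.5397, -0.2893, 0.221]
tool_rot: [-3.141, -0.0, 1.545]
force: [0.1, 1.3, 0.1]
grip_width: -0.0002
finger_force: 0.0
```

```bash
python3 - <<'E'
from h import *
I,K,D,V=cam("side"); c=I[125:225,195:325,::-1]; cv2.imwrite("pics/s7.png",cv2.resize(c,None,fx=6,fy=6,interpolation=cv2.INTER_CUBIC))
for q in("carrier","latch_post"):
  for d in bot.find_in("side",q)[:2]: print(q,round(d["score"],2),np.round(d["position"],3))
o=bot.observe();print(o["clock"],o["position"],o["force"])
E
```

```text
carrier 0.72 [ 0.596 -0.129  0.054]
carrier 0.72 [0.532 0.107 0.017]
latch_post 0.41 [ 0.532 -0.139  0.06 ]
18.1 [ 0.54040498 -0.28741318  0.2212666 ] [-0.3548127   1.05777471 -0.15563303]
```

View pics/s7.png

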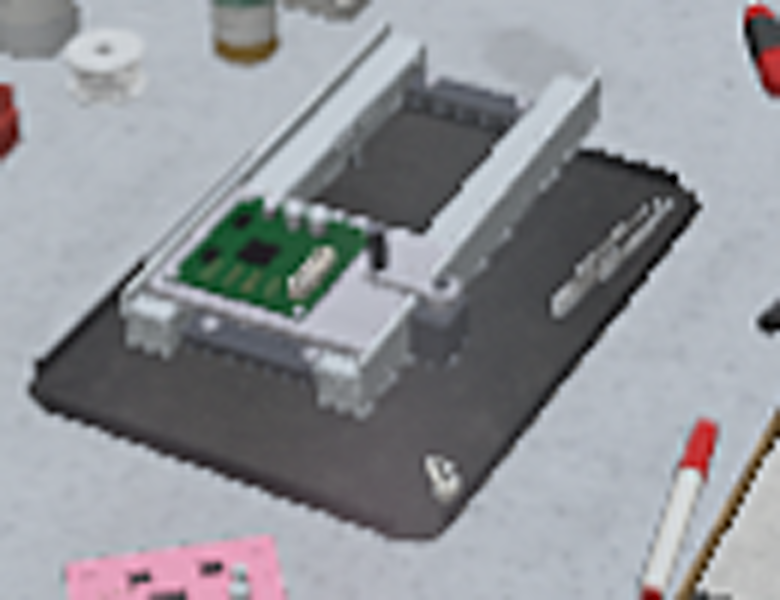

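The picture shows the latch bar from its pivot at (445,288) across the plate edge to the post at (378,250). The carrier is flat, the bystanders in view are undisturbed and the arm is clear, so I'm handing in.

```bash
python3 -c "
from workcell import bot
print(bot.job_done())"
```

```text
the job is handed in; nothing more can be done
None
```

The carrier is seated flat in the notches, the latch is turned to its stop over the carrier's edge, and the arm is clear; the job was handed in at about 18 s, but the call returned no verdict.

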